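# Gather vials into the roll-top medicine bin

### The job

Roll the cover of the medicine bin all the way back, move every vial from the two part-filled trays on the desk into free pockets of the rack in the bin, standing upright, and leave the vials that are already there in the rack. Stack the two emptied trays squarely one on the other in the middle of the rubber mat, then roll the cover fully shut without slamming it; do not disturb the mug or the gel bottle.

Things in the scene. Friction and masses are not known exactly. Their poses are not given: they have to be found in the camera images.
- bin: fixed roll-top medicine bin, grey end panels, 380 mm wide (own y), 356 mm deep (own x), front to own -x; origin on the table below the cover's axis (along own y, 30 mm up). End panels: half discs of radius 178 mm about that axis (top 208 mm up), inner faces at own y = +-178 mm. Front sill 52 mm high at own x = -163 mm; rear half (own x > 0) roofed; the rack is in the front half.
- rack_top (a point): middle of the top of the fixed grey vial rack in the bin, 38 mm above the table, 98 mm in front of the bin's axis, axes as the bin's; 94 mm (own x) x 170 mm (own y). Six square pockets, 36 mm wide, 26 mm deep, at own x = -24 and +24 mm, own y = -62, 0, +62 mm. Pocket floors are 12 mm above the table: the centre of a seated vial is 50 mm above the table.
- cover (a joint): angle of the curved slatted aluminium roll cover, which rolls on a circular track about the bin's axis: 0 = shut, its lower edge on the front sill; 1.40 rad = rolled fully back over the roof (end stop), the front half open from above. Outside radius 169 mm. Friction (0.6 N m, a few newtons at the handle) holds it where it is left.
- cover_handle (a point): centre of the cover's black handle, a lying round bar 18 mm in diameter, 36 mm long (along the bin's y), on a 16 mm wide stem, 200 mm from the axis, 31 mm off the slats. At cover angle q, with t = 0.384 + q, it is in the bin's frame at x = -200 cos t, z = 30 + 200 sin t (mm). It can be pinched from above on its two ends, and turns between the fingers.
- mat_top (a point): middle of the top face of a flat black rubber mat, 180 mm (own x) x 92 mm (own y) x 3 mm, fixed: the place for emptied trays.
- tray_a_mid (a point): portable vial tray, grey plastic, 140 mm long (own x) x 52 mm wide (own y) x 30 mm high, 0.16 kg, with 3 square pockets in a row, 36 mm wide, 26 mm deep (4 mm floor), at own x = -44, 0, +44 mm; this point is its centre, 15 mm above its underside. A vial stands 50 mm proud of its top. Can be pinched across its width. Both trays are alike and stack flat, 30 mm per tray.
- tray_b_mid (a point): portable vial tray, grey plastic, 140 mm long (own x) x 52 mm wide (own y) x 30 mm high, 0.16 kg, with 3 square pockets in a row, 36 mm wide, 26 mm deep (4 mm floor), at own x = -44, 0, +44 mm; this point is its centre, 15 mm above its underside. A vial stands 50 mm proud of its top. Can be pinched across its width. Both trays are alike and stack flat, 30 mm per tray.
- v1_mid (a point): vial: brown glass medicine bottle with a white cap, a straight upright cylinder 28 mm in diameter and 76 mm high, 45 g; this point is its centre, 38 mm above its foot; z along its axis. At the start in a tray on the desk; may be absent.
- v2_mid (a point): vial: brown glass medicine bottle with a white cap, a straight upright cylinder 28 mm in diameter and 76 mm high, 45 g; this point is its centre, 38 mm above its foot; z along its axis. At the start in a tray on the desk; may be absent.
- v3_mid (a point): vial: brown glass medicine bottle with a white cap, a straight upright cylinder 28 mm in diameter and 76 mm high, 45 g; this point is its centre, 38 mm above its foot; z along its axis. At the start in a tray on the desk; may be absent.
- v4_mid (a point): vial: brown glass medicine bottle with a white cap, a straight upright cylinder 28 mm in diameter and 76 mm high, 45 g; this point is its centre, 38 mm above its foot; z along its axis. At the start in a tray on the desk; may be absent.
- v5_mid (a point): vial: brown glass medicine bottle with a white cap, a straight upright cylinder 28 mm in diameter and 76 mm high, 45 g; this point is its centre, 38 mm above its foot; z along its axis. At the start in a tray on the desk; may be absent.
- v6_mid (a point): vial: brown glass medicine bottle with a white cap, a straight upright cylinder 28 mm in diameter and 76 mm high, 45 g; this point is its centre, 38 mm above its foot; z along its axis. At the start in a tray on the desk; may be absent.
- w1_mid (a point): vial: brown glass medicine bottle with a white cap, a straight upright cylinder 28 mm in diameter and 76 mm high, 45 g; this point is its centre, 38 mm above its foot; z along its axis. At the start already in a pocket of the rack in the bin; may be absent.
- w2_mid (a point): vial: brown glass medicine bottle with a white cap, a straight upright cylinder 28 mm in diameter and 76 mm high, 45 g; this point is its centre, 38 mm above its foot; z along its axis. At the start already in a pocket of the rack in the bin; may be absent.
- w3_mid (a point): vial: brown glass medicine bottle with a white cap, a straight upright cylinder 28 mm in diameter and 76 mm high, 45 g; this point is its centre, 38 mm above its foot; z along its axis. At the start already in a pocket of the rack in the bin; may be absent.
- gel: bystander: clear hand-gel bottle, 64 mm in diameter, 160 mm high; origin under its foot
- mug: bystander: white mug, 76 mm in diameter, 90 mm high; origin under its foot

How it is judged (in metres and radians):
On the way, in this order (a step that is already met when the one before it is completed fails the run):
1. the cover is rolled all the way back (value of joint cover above 1.25 rad), for 0.2 s.
2. every vial stands in a pocket of the rack in the bin (x of v1_mid in the frame of bin between -0.15 and -0.046 m and y of v1_mid in the frame of bin between -0.078 and 0.078 m and z of v1_mid in the frame of bin between 0.044 and 0.057 m and angle between each of v1_mid, v2_mid, v3_mid, v4_mid, v5_mid, v6_mid, w1_mid, w2_mid, w3_mid's own z axis and vertical below 0.25 rad and x of v2_mid in the frame of bin between -0.15 and -0.046 m and y of v2_mid in the frame of bin between -0.078 and 0.078 m and z of v2_mid in the frame of bin between 0.044 and 0.057 m and x of v3_mid in the frame of bin between -0.15 and -0.046 m and y of v3_mid in the frame of bin between -0.078 and 0.078 m and z of v3_mid in the frame of bin between 0.044 and 0.057 m and x of v4_mid in the frame of bin between -0.15 and -0.046 m and y of v4_mid in the frame of bin between -0.078 and 0.078 m and z of v4_mid in the frame of bin between 0.044 and 0.057 m and x of v5_mid in the frame of bin between -0.15 and -0.046 m and y of v5_mid in the frame of bin between -0.078 and 0.078 m and z of v5_mid in the frame of bin between 0.044 and 0.057 m and x of v6_mid in the frame of bin between -0.15 and -0.046 m and y of v6_mid in the frame of bin between -0.078 and 0.078 m and z of v6_mid in the frame of bin between 0.044 and 0.057 m and x of w1_mid in the frame of bin between -0.15 and -0.046 m and y of w1_mid in the frame of bin between -0.078 and 0.078 m and z of w1_mid in the frame of bin between 0.044 and 0.057 m and x of w2_mid in the frame of bin between -0.15 and -0.046 m and y of w2_mid in the frame of bin between -0.078 and 0.078 m and z of w2_mid in the frame of bin between 0.044 and 0.057 m and x of w3_mid in the frame of bin between -0.15 and -0.046 m and y of w3_mid in the frame of bin between -0.078 and 0.078 m and z of w3_mid in the frame of bin between 0.044 and 0.057 m), for 0.2 s.
At the end, for the whole second after the job is handed in: Cover shut (under 0.06 rad); every vial upright (0.25 rad) on the floor of a pocket of the rack; the two trays at rest flat on one another, centres within 20 mm and long sides within 0.2 rad, the lower on the mat, both within 35 mm of its middle (all of step 2 and value of joint cover below 0.06 rad and horizontal distance between tray_a_mid and tray_b_mid below 0.02 m and angle between the x axis of tray_a_mid and the x axis of tray_b_mid, either way round below 0.2 rad and ((z of tray_a_mid in the frame of tray_b_mid between 0.025 and 0.036 m and height (world z) of tray_b_mid below 0.025 m) or (z of tray_b_mid in the frame of tray_a_mid between 0.025 and 0.036 m and height (world z) of tray_a_mid below 0.025 m)) and horizontal distance between each of tray_a_mid, tray_b_mid and mat_top below 0.035 m and angle between each of tray_a_mid, tray_b_mid's own z axis and vertical below 0.1 rad and linear speed of each of tray_a, tray_b below 0.02 m/s); the robot touches nothing.
It fails at once if the mug is moved by more than 30 mm (distance of mug from where it was at the start of the episode above 0.03 m).
It fails at once if the gel bottle is moved by more than 30 mm (distance of gel from where it was at the start of the episode above 0.03 m).
It fails at once if the cover is slammed (faster than 3 rad/s) (velocity of joint cover below -3 rad/s).
Of v1, v2, v3 only 2 to 2 are there at a start; the rules pass over those that are not, and their reading is None.
Of v4, v5, v6 only 1 to 2 are there at a start; the rules pass over those that are not, and their reading is None.
Of w1, w2, w3 only 1 to 2 are there at a start; the rules pass over those that are not, and their reading is None.
At some moment in a run one of tray_a, tray_b may be knocked a few centimetres aside while the robot is not near it.
It also fails if it takes over 210 s, if anything falls off the work surface, if the arm or the gripper's body presses on something with over 40 N, if the wrist force passes 120 N, or if a joint passes its speed limit or range.

### The arm

A 7-joint arm with a two-finger parallel gripper is mounted at the origin on the work surface. World frame = base frame: x ahead of the robot, y to its left, z up, the work surface at z = 0. Lengths are in m, angles in degrees, forces in N, time in s.
With the tool pointing down it reaches from about 0.35 to 0.9 m from the base axis. Payload 7.2 kg.
Tool frame: the origin (TCP) lies between the finger pads; the fingertips stand ctrl.tip_reach ahead of it and the grasp point (between the pads) lies 2 mm behind it (ctrl.tip_reach is the distance from the TCP to the fingertips, in m); z points along the fingers, y is the line along which they close (so a half turn about z gives the same grasp; the last joint's range is limited). The gripper opens to 85 mm and grips with 20 to 120 N. Pads are 22 mm wide; open, the fingers measure 114 mm over their backs; the gripper's body (76 mm by 85 mm) begins 54 mm behind the grasp point. The pads swing forward as they close: fully open they stand 13 mm farther back than shut.
Start: joints at [71.264, 23.554, -0.728, 91.456, 0.321, 64.991, -4.71], TCP at [0.16, -0.604, 0.248] pointing down, gripper open.
Joint ranges: [-169.25, 169.25], [-16.82, 113.86], [-84.01, 82.57], [7.8, 145.47], [-59.2, 239.2], [7.22, 106.19], [-163.78, 163.78]. Speed limits (degrees/s): [136.94, 136.94, 172.46, 172.46, 180, 180, 180].

### API

Orientations are given as a 3x3 rotation matrix whose columns are the frame's x, y, z axes.
In Python, from plant import ctrl, vision, ticket, finder gives the robot as it stands.
- The arm moves only by the tool step_arm, never from a script. Its argument "plan" is a list of rows, each a list of 3 entries, a list of its own where there are three numbers: the shift along the world's x, y, z as a fraction of full scale, then the turn, a rotation vector about the world's x, y, z as a fraction of full scale, then the opening, from 0 (shut) to 1 (fully open). A call has 1 to 12 rows; each row is the pose to reach, as a shift and turn from the pose commanded when the call began; what a row does not reach only later rows make up. Full scale, the value 1, is 50 cm for a shift and 60 degrees for a turn. A row lasts 1/10 s, in which the tool goes at most 50 mm and 8.59 degrees, less where a joint would pass 70% of its speed; a pose out of reach is approached as far as the arm can. A call with a number of a shift or a turn outside -1 to 1 is refused whole. A call with a gripper value outside its range is refused whole. The fingers move at their own pace and stop on an object; "newtons" is the grip in N (left out, the last holds). Time passes only in rows, so rows that repeat a pose let the fingers close. It gives the time, the measured TCP pose, the force, the opening and the grip force at its end, in the units of the state.
- ctrl.observe(): the state, without advancing time (a new reading comes with each control period).
- vision.read_camera(name): name is "scene" or "top" or "wrist"; returns the picture (420x560x3 uint8, red, green, blue); there is no depth.
- vision.camera_params(name): a dict with "fx", "fy", "cx", "cy" (pixels), "cam_to_world" (4x4, takes a point from camera to world coordinates). Camera axes: x right, y up, looking along -z (the intrinsics and any distortion apply to the point x, -y, -z); pixel columns grow to the right and rows downward; lengths in m; the calibration is good to about 2 mm. A picture is of the moment at which its call begins: read the wrist's pose just before it. camera_params takes no time and is no camera call; for the wrist camera it gives the pose at the moment of the call.
- ticket.close_job(): hands the job in; it is judged then, once.
Trained networks look in the newest picture that a camera, given by its name, has taken for a name from the list of things; names that differ only in an ending like _2 or _b are one class to them, and where a whole thing is asked for, a point or a joint stands for the part that bears it (a point fixed in the world has none). Each returns a list of dicts, best first, with "p" (0 to 1); they miss things now and then, are a little off and sometimes report something else, mostly with a low value. They report only what shows in the picture. A call takes as long as a camera call.
- finder.boxes_of(name, camera): "uv" ([column, row] in pixels, amid what is visible of it).
- finder.trace(name, camera): "pixels" (420x560 bool, what is visible of it) and "uv" ([column, row] in pixels, amid what is visible of it).
- finder.landmark_of(name, camera): "uv" ([column, row] in pixels: a listed point, or the origin of a listed thing).
The state is a dict: "clock": time; "qpos": joint angles; "qd": joint speeds; "tau": joint torques, N m; "tool_pos": TCP position; "tcp_rot": TCP orientation; "wrist_force": force on the tool from outside, world axes, zero at the start; "ft_torque": the same for the moment, N m; "opening": finger opening in m; "grip_force": force on a finger pad.
Only numpy, scipy, OpenCV 4.12 (cv2) and the standard library are available. Lean on these libraries where they do the work, as an engineer would, in place of code of your own. Each camera call takes 0.05 s, during which the arm holds its last target. There are 200 camera calls.

## Working session

There is one attempt and no reset: what is moved stays moved. The work goes in short steps, Python scripts to look and compute and a tool call to move; the robot and the scene stay as the last step left them, time stands still between calls to the robot, and variables do not carry over. Pictures are saved under pics/ and viewed, at most 14 in all, crops included, and the job is handed in when it is done.

Besides the shell and the picture viewer there is one more tool, called after ">>>" in YAML: its name, and indented under it one key for each argument. step_arm: Moves the arm, as the interface text tells. Shift numbers are shares of 50 cm and turn numbers shares of 60 degrees, none past 1 either way. Its arguments: {"type":"object","properties":{"plan":{"type":"array","items":{"type":"array"}},"newtons":{"type":"number"}},"required":["plan"]}

```bash
mkdir -p pics; ls; cat > h.py <<'E'
import numpy as np, cv2
from plant import ctrl, vision, ticket, finder
def ray(cam,uv,P=None):
    P=P or vision.camera_params(cam); T=np.array(P["cam_to_world"])
    d=T[:3,:3]@np.array([(uv[0]-P["cx"])/P["fx"],-(uv[1]-P["cy"])/P["fy"],-1.]); return T[:3,3],d
def atz(cam,uv,z,P=None):
    o,d=ray(cam,uv,P); return o+d*(z-o[2])/d[2]
def proj(cam,p,P=None):
    P=P or vision.camera_params(cam); T=np.linalg.inv(np.array(P["cam_to_world"])); c=T[:3,:3]@np.array(p)+T[:3,3]
    return np.array([P["cx"]+P["fx"]*c[0]/-c[2],P["cy"]-P["fy"]*c[1]/-c[2]])
def shot(cam,name):
    im=vision.read_camera(cam); cv2.imwrite(f"pics/{name}.png",im[:,:,::-1]); return im
E
python3 - <<'E'
from h import *
np.set_printoptions(precision=3,suppress=True)
print({k:v for k,v in vision.camera_params("top").items()}); print(vision.camera_params("scene")); print(vision.camera_params("wrist")); print(ctrl.observe(), ctrl.tip_reach)
a=shot("top","t0"); shot("scene","s0")
for n,z in [("bin",0),("rack_top",.038),("cover_handle",.105),("mat_top",.003),("tray_a_mid",.015),("v1_mid",.042),("w1_mid",.05),("gel",0),("mug",0)]:
  for c in ["top","scene"]:
    print(n,c,[(round(r["p"],2),np.round(r["uv"]),atz(c,r["uv"],z)[:2]) for r in finder.landmark_of(n,c)][:6])
E
```

```text
pics
{'fx': 453.2416649719582, 'fy': 453.2416649719582, 'cx': 279.563402523262, 'cy': 205.37478803028495, 'cam_to_world': array([[ 0.076,  0.976, -0.206,  0.274],
       [-0.997,  0.075, -0.011, -0.024],
       [ 0.005,  0.207,  0.978,  1.507],
       [ 0.   ,  0.   ,  0.   ,  1.   ]])}
{'fx': 435.13578791441034, 'fy': 435.13578791441034, 'cx': 284.8824135320027, 'cy': 204.29472598420966, 'cam_to_world': array([[ 0.958,  0.263, -0.114,  0.425],
       [-0.287,  0.876, -0.387, -0.446],
       [-0.002,  0.404,  0.915,  1.082],
       [ 0.   ,  0.   ,  0.   ,  1.   ]])}
{'fx': 349.78709078038156, 'fy': 349.78709078038156, 'cx': 287.91302284535254, 'cy': 210.641775124293, 'cam_to_world': array([[ 0.256,  0.914,  0.316,  0.242],
       [-0.967,  0.242,  0.083, -0.583],
       [-0.001, -0.327,  0.945,  0.373],
       [ 0.   ,  0.   ,  0.   ,  1.   ]])}
{'clock': 0.0, 'qpos': array([71.263, 23.6  , -0.731, 91.505,  0.323, 64.992, -4.71 ]), 'qd': array([ 0.048,  0.021,  0.052, -0.028,  0.029,  0.061, -0.019]), 'tau': array([ -0.   , -60.063,   0.682, -29.941,   0.014,   0.011,  -0.   ]), 'to
[... 597 characters left out ...]
.]), array([0.498, 0.41 ]))]
mat_top scene [(0.86, array([228.,  94.]), array([0.5  , 0.415])), (0.55, array([330., 129.]), array([0.754, 0.203]))]
tray_a_mid top [(0.76, array([212., 201.]), array([0.587, 0.221]))]
tray_a_mid scene [(0.7, array([276., 136.]), array([0.594, 0.22 ]))]
v1_mid top []
v1_mid scene []
w1_mid top []
w1_mid scene [(0.46, array([327., 129.]), array([0.732, 0.177])), (0.33, array([272., 286.]), array([ 0.462, -0.205]))]
gel top [(0.74, array([412., 273.]), array([ 0.398, -0.462]))]
gel scene [(0.74, array([275., 416.]), array([ 0.389, -0.479]))]
mug top [(0.55, array([221., 159.]), array([0.739, 0.209]))]
mug scene [(0.61, array([325., 129.]), array([0.743, 0.209]))]
```

View pics/t0.png

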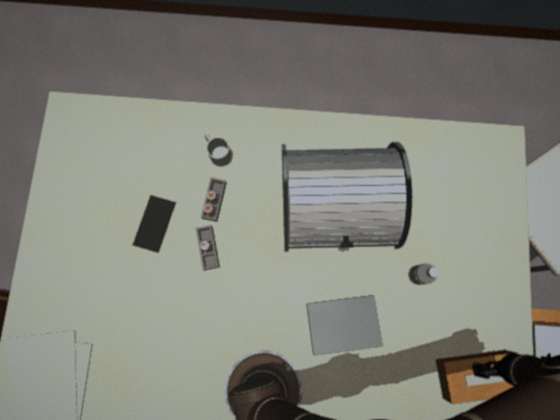

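View pics/s0.png

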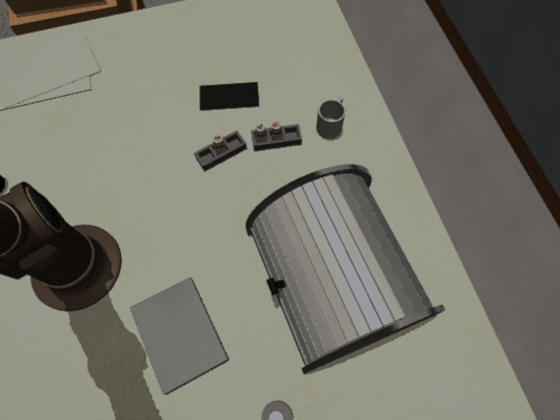

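The top picture shows the bin at (345,198) with its handle at (347,243). The tray with two vials is at (213,200) and the tray with one is at (207,248). The mat is at (154,223), the mug at (219,152) and the gel at (425,273). The scene picture agrees. Next I fit the poses to the network masks.

```bash
cat >> h.py <<'E'
from scipy.optimize import minimize
def box(lx,ly,z0,z1): return np.array([[sx*lx/2,sy*ly/2,z] for sx in(-1,1) for sy in(-1,1) for z in(z0,z1)])
th=np.linspace(0,np.pi,30)
BIN=np.array([[.178*np.cos(t),y,.03+.178*np.sin(t)] for t in th for y in(-.19,.19)]+[[x,y,0] for x in(-.178,.178) for y in(-.19,.19)])
def fit(pts,masks,x0,S=4):
    # masks: {cam:(mask,params)}; pose x,y,yaw
    def sil(v,cam,P):
        c,s=np.cos(v[2]),np.sin(v[2]); w=pts@np.array([[c,s,0],[-s,c,0],[0,0,1]])+[v[0],v[1],0]
        uv=np.array([proj(cam,p,P) for p in w]); m=np.zeros((420*S,560*S),np.uint8)
        cv2.fillConvexPoly(m,cv2.convexHull(np.round(uv*S+S/2-.5).astype(np.int32)),1); return m>0
    big={c:cv2.resize(m.astype(np.float32),None,fx=S,fy=S,interpolation=cv2.INTER_LINEAR)>.5 for c,(m,P) in masks.items()}
    def cost(v):
        return sum(1-(sil(v,c,masks[c][1])&big[c]).sum()/(sil(v,c,masks[c][1])|big[c]).sum() for c in masks)
    best=None
    for dy in (-.15,0,.15):
        i=np.array([x0[0],x0[1],x0[2]+dy]); sx=np.array([i,i+[.015,0,0],i+[0,.015,0],i+[0,0,.15]])
        r=minimize(cost,i,method="Nelder-Mead",options=dict(initial_simplex=sx,xatol=2e-4,fatol=1e-4,maxiter=150))
        if best is None or r.fun<best.fun: best=r
    return best.x,best.fun
E
python3 - <<'E'
from h import *
np.set_printoptions(precision=4,suppress=True)
L={}
for c in("top","scene"):
    vision.read_camera(c); P=vision.camera_params(c)
    for n in("bin","tray_a","mat_top","v1"):
        try: L[n,c]=[(r["p"],r["uv"],r["pixels"],P) for r in finder.trace(n,c)]
        except Exception as e: print(n,e); L[n,c]=[]
        print(n,c,[(round(p,2),np.round(u),int(m.sum()),atz(c,u,.015)[:2]) for p,u,m,P in L[n,c]])
np.save("L.npy",L,allow_pickle=True)
b=fit(BIN,{c:(L["bin",c][0][2],L["bin",c][0][3]) for c in("top","scene") if L["bin",c]},[.628,-.21,0],2); print("bin",b)
for n,pt in(("tray_a",box(.14,.052,0,.03)),("mat_top",box(.18,.092,0,.003))):
    for c in("top","scene"):
        for r in L.get((n,c),[]):
            if r[0]<.4: continue
            q=atz(c,r[1],.015); ys=np.argwhere(r[2])[:,::-1]
            w=np.array([atz(c,u,.02)[:2] for u in ys]); w0=w.mean(0); ev=np.linalg.svd(w-w0,full_matrices=False)[2][0]
            print(n,c,round(r[0],2),fit(pt,{c:(r[2],r[3])},[*w0,np.arctan2(ev[1],ev[0])]))
h={c:finder.landmark_of("cover_handle",c)[0]["uv"] for c in("scene","top")}
(o1,d1),(o2,d2)=[ray(c,h[c]) for c in h]; A=np.stack([d1,-d2],1); t=np.linalg.lstsq(A,o2-o1,rcond=None)[0]; print(o1+d1*t[0],o2+d2*t[1])
E
```

```text
bin top [(0.68, array([348., 198.]), 12640, array([ 0.6328, -0.2373]))]
tray_a it knows: bin, cover, cover_handle, gel, mat_top, mug, rack_top, tray_a_mid, tray_b_mid, v1_mid, v2_mid, v3_mid, v4_mid, v5_mid, v6_mid, w1_mid, w2_mid, w3_mid
tray_a top []
mat_top top [(0.88, array([153., 223.]), 1419, array([0.4962, 0.4098]))]
v1 it knows: bin, cover, cover_handle, gel, mat_top, mug, rack_top, tray_a_mid, tray_b_mid, v1_mid, v2_mid, v3_mid, v4_mid, v5_mid, v6_mid, w1_mid, w2_mid, w3_mid
v1 top []
bin scene [(0.67, array([334., 264.]), 23935, array([ 0.6299, -0.1867]))]
tray_a it knows: bin, cover, cover_handle, gel, mat_top, mug, rack_top, tray_a_mid, tray_b_mid, v1_mid, v2_mid, v3_mid, v4_mid, v5_mid, v6_mid, w1_mid, w2_mid, w3_mid
tray_a scene []
mat_top scene [(0.9, array([232.,  94.]), 1492, array([0.5079, 0.4   ])), (0.7, array([277., 133.]), 189, array([0.6005, 0.2277]))]
v1 it knows: bin, cover, cover_handle, gel, mat_top, mug, rack_top, tray_a_mid, tray_b_mid, v1_mid, v2_mid, v3_mid, v4_mid, v5_mid, v6_mid, w1_mid, w2_mid, w3_mid
v1 scene []
bin (array([ 0.6328, -0.2042,  0.1001]), np.float64(0.1508501065678931))
mat_top top 0.88 (array([0.4993, 0.4095, 2.9134]), np.float64(0.04159959332373131))
mat_top scene 0.9 (array([0.4982, 0.4087, 2.9299]), np.float64(0.03473792394655706))Traceback (most recent call last):
  File "<stdin>", line 17, in <module>
  File "h.py", line 7, in atz
    o,d=ray(cam,uv,P); return o+d*(z-o[2])/d[2]
        ~~~^^^^^^^^^^
  File "h.py", line 4, in ray
    P=P or vision.camera_params(cam); T=np.array(P["cam_to_world"])
           ~~~~~~~~~~~~~~~~~~~~^^^^^
ValueError: time passes only in moves, steps and waits
```

>>> step_arm:
  plan:
    - [[0.59,0.76,0],[0,0,-0.152],1]
    - [[0.59,0.76,0],[0,0,-0.152],1]
    - [[0.59,0.76,0],[0,0,-0.152],1]
    - [[0.59,0.76,0],[0,0,-0.152],1]
    - [[0.59,0.76,0],[0,0,-0.152],1]
    - [[0.59,0.76,0],[0,0,-0.152],1]
    - [[0.59,0.76,0],[0,0,-0.152],1]
    - [[0.59,0.76,0],[0,0,-0.152],1]
    - [[0.59,0.76,0],[0,0,-0.152],1]
    - [[0.59,0.76,0],[0,0,-0.152],1]
    - [[0.59,0.76,0],[0,0,-0.152],1]
    - [[0.59,0.76,0],[0,0,-0.152],1]

```text
clock: 2.5
tool_pos: [0.4551, -0.2239, 0.2483]
tcp_rot: [[0.995, 0.101, -0.0], [0.101, -0.995, -0.0], [-0.0, 0.0, -1.0]]
wrist_force: [-0.1, -0.5, 0.2]
opening: 0.0852
grip_force: 0.0
```

```bash
python3 - <<'E'
from h import *
np.set_printoptions(precision=4,suppress=True)
s=ctrl.observe(); print(s["tool_pos"],s["qpos"],s["tcp_rot"])
P=vision.camera_params("wrist"); shot("wrist","w1")
print("h",[(r["p"],r["uv"],atz("wrist",r["uv"],.105,P)) for r in finder.landmark_of("cover_handle","wrist")])
print("bin",[(r["p"],r["uv"]) for r in finder.landmark_of("bin","wrist")])
for c in("top","scene"):
    vision.read_camera(c); P=vision.camera_params(c)
    for r in finder.trace("tray_a_mid",c):
        if r["p"]<.3: continue
        ys=np.argwhere(r["pixels"])[:,::-1]
        w=np.array([atz(c,u,.02,P)[:2] for u in ys]); w0=w.mean(0); ev=np.linalg.svd(w-w0,full_matrices=False)[2][0]
        print(c,round(r["p"],2),r["uv"],len(ys),w0,fit(box(.14,.052,0,.03),{c:(r["pixels"],P)},[*w0,np.arctan2(ev[1],ev[0])]))
    for r in finder.trace("v1_mid",c):
        print(" v",c,round(r["p"],2),r["uv"],r["pixels"].sum(),atz(c,r["uv"],.06,P)[:2])
E
```

```text
[ 0.4551 -0.2239  0.2483] [ 32.8197  12.9008 -14.2203 106.8205   3.6252  60.7189 -67.0204] [[ 0.9949  0.1012 -0.0002]
 [ 0.1012 -0.9949 -0.0002]
 [-0.0003  0.0002 -1.    ]]
h [(0.81, [285.7, 200.3], array([ 0.4557, -0.2225,  0.105 ]))]
bin []
top 0.92 [215.7, 196.5] 564 [0.5971 0.2138] (array([0.5928, 0.2167, 3.0172]), np.float64(0.2668227033352838))
 v top 0.58 [332.1, 186.4] 9656 [ 0.6563 -0.1755]
scene 0.64 [283.2, 139.9] 731 [0.6014 0.2058] (array([ 0.593 ,  0.2146, -3.2592]), np.float64(0.3097429199073799))
```

View pics/w1.png

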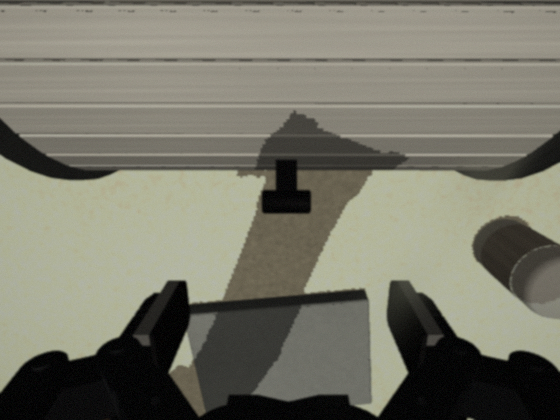

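The wrist picture shows the handle bar at (286,202), with the slats parallel to the image rows. That makes the bin yaw equal the tool yaw (about 0.101 rad) and puts the bin origin near (0.640,-0.204). I go down and pinch the handle.

>>> step_arm:
  plan:
    - [[0,0.002,-0.1],[0,0,0],1]
    - [[0,0.002,-0.2],[0,0,0],1]
    - [[0,0.002,-0.29],[0,0,0],1]
    - [[0,0.002,-0.29],[0,0,0],1]
    - [[0,0.002,-0.29],[0,0,0],0]
    - [[0,0.002,-0.29],[0,0,0],0]
    - [[0,0.002,-0.29],[0,0,0],0]
    - [[0,0.002,-0.29],[0,0,0],0]
    - [[0,0.002,-0.29],[0,0,0],0]
    - [[0,0.002,-0.29],[0,0,0],0]
    - [[0,0.002,-0.29],[0,0,0],0]
  newtons: 40

```text
clock: 4.05
tool_pos: [0.4551, -0.2225, 0.104]
tcp_rot: [[0.995, 0.1, 0.001], [0.1, -0.995, 0.0], [0.001, -0.0, -1.0]]
wrist_force: [-2.2, 4.8, 3.5]
opening: 0.0358
grip_force: 39.9
```

```bash
python3 - <<'E'
import numpy as np
t0=.384; y=.101
for i in range(1,13):
    q=1.4*i/12; t=t0+q; dx=-.2*np.cos(t)+.2*np.cos(t0); dz=.2*np.sin(t)-.2*np.sin(t0)
    print([round(float(v)/.5,3) for v in(dx*np.cos(y),dx*np.sin(y),dz)],end=", ")
E
```

```text
[0.02, 0.002, 0.042], [0.044, 0.005, 0.082], [0.073, 0.007, 0.118], [0.107, 0.011, 0.151], [0.143, 0.015, 0.179], [0.183, 0.019, 0.204], [0.225, 0.023, 0.223], [0.269, 0.027, 0.237], [0.315, 0.032, 0.246], [0.361, 0.037, 0.25], [0.407, 0.041, 0.248], [0.453, 0.046, 0.241],
```

>>> step_arm:
  plan:
    - [[0.02,0.002,0.042],[0,0,0],0]
    - [[0.044,0.005,0.082],[0,0,0],0]
    - [[0.073,0.007,0.118],[0,0,0],0]
    - [[0.107,0.011,0.151],[0,0,0],0]
    - [[0.143,0.015,0.179],[0,0,0],0]
    - [[0.183,0.019,0.204],[0,0,0],0]
    - [[0.225,0.023,0.223],[0,0,0],0]
    - [[0.269,0.027,0.237],[0,0,0],0]
    - [[0.315,0.032,0.246],[0,0,0],0]
    - [[0.361,0.037,0.25],[0,0,0],0]
    - [[0.407,0.041,0.248],[0,0,0],0]
    - [[0.45,0.046,0.241],[0,0,0],0]
  newtons: 40

```text
clock: 5.25
tool_pos: [0.6727, -0.2006, 0.2228]
tcp_rot: [[0.995, 0.098, -0.019], [0.098, -0.995, 0.0], [-0.019, -0.002, -1.0]]
wrist_force: [-57.9, 6.8, 29.2]
opening: 0.0349
grip_force: 64.7
```

>>> step_arm:
  plan:
    - [[0,0,0],[0,0,0],0]
    - [[0,0,0],[0,0,0],0]
    - [[0,0,0],[0,0,0],0.8]
    - [[0,0,0],[0,0,0],0.8]
    - [[0,0,0],[0,0,0],0.8]
    - [[0,0,0.1],[0,0,0],0.8]
    - [[0,0,0.2],[0,0,0],0.8]
    - [[-0.1,0,0.2],[0,0,0],0.8]
    - [[-0.2,0,0.2],[0,0,0],0.8]
    - [[-0.3,0,0.2],[0,0,0],0.8]
    - [[-0.3,0,0.2],[0,0,0],0.8]

```text
clock: 6.35
tool_pos: [0.5237, -0.2013, 0.324]
tcp_rot: [[0.995, 0.096, -0.003], [0.096, -0.995, -0.002], [-0.004, 0.001, -1.0]]
wrist_force: [-0.3, -0.1, -0.0]
opening: 0.0684
grip_force: 0.0
```

```bash
python3 - <<'E'
from h import *
np.set_printoptions(precision=4,suppress=True)
s=ctrl.observe(); print(s["tool_pos"],s["qpos"])
P=vision.camera_params("wrist"); im=shot("wrist","w2")
b=np.array([.640,-.204]); R=np.array([[.995,-.101],[.101,.995]])
for n,z in(("w1_mid",.05),("rack_top",.038),("cover_handle",.226)):
    print(n,[(round(r["p"],2),np.round(r["uv"]),R.T@(atz("wrist",r["uv"],z,P)[:2]-b)) for r in finder.landmark_of(n,"wrist")])
# expected rack corners overlay
for x in(-.145,-.051):
    for y in(-.085,.085):
        w=b+R@[x,y]; print(x,y,proj("wrist",[*w,.038],P))
E
```

```text
[ 0.5237 -0.2013  0.324 ] [ 27.4418  15.0271 -14.2973  93.5699   4.0093  72.058  -72.116 ]
w1_mid [(0.9, array([245., 174.]), array([-0.1239,  0.0638]))]
rack_top [(0.8, array([302., 153.]), array([-0.1017, -0.0038]))]
cover_handle []
-0.145 -0.085 [368.8654 187.8895]
-0.145 0.085 [229.2565 188.6195]
-0.051 -0.085 [374.8206 107.5141]
-0.051 0.085 [224.2531 108.2822]
```

View pics/w2.png

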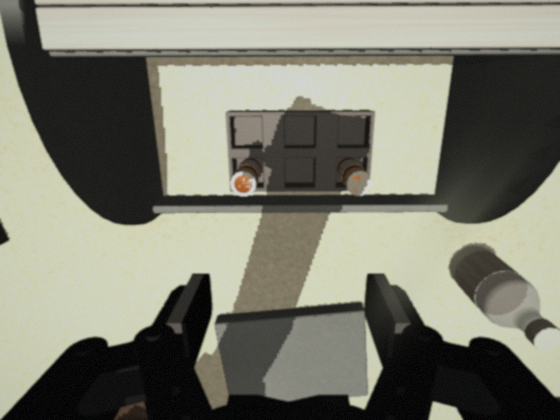

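Picture w2: the cover is back. Rack vials stand in the two front pockets, seen at (243,182) and (357,180), and the other four pockets are free. The rack edges sit about 3 px lower than predicted, so bin x is about 0.6365. I move over the trays and flip the tool so the camera faces forward.

>>> step_arm:
  plan:
    - [[0,0.84,0],[0,0,1],1]
    - [[0,0.84,0],[0,0,1],1]
    - [[0,0.84,0],[0,0,1],1]
    - [[0,0.84,0],[0,0,1],1]
    - [[0,0.84,0],[0,0,1],1]
    - [[0,0.84,0],[0,0,1],1]
    - [[0,0.84,0],[0,0,1],1]
    - [[0,0.84,0],[0,0,1],1]
    - [[0,0.84,0],[0,0,1],1]
    - [[0,0.84,0],[0,0,1],1]
    - [[0,0.84,0],[0,0,1],1]

```text
clock: 7.65
tool_pos: [0.5306, 0.2205, 0.3233]
tcp_rot: [[0.41, 0.912, -0.001], [0.912, -0.41, 0.001], [0.0, -0.001, -1.0]]
wrist_force: [0.2, 0.3, -0.1]
opening: 0.0852
grip_force: 0.0
```

>>> step_arm:
  plan:
    - [[0,0,0],[0,0,1],1]
    - [[0,0,0],[0,0,1],1]
    - [[0,0,0],[0,0,1],1]
    - [[0,0,0],[0,0,1],1]
    - [[0,0,0],[0,0,1],1]
    - [[0,0,0],[0,0,1],1]
    - [[0,0,0],[0,0,1],1]
    - [[0,0,0],[0,0,1],1]
    - [[0,0,0],[0,0,1],1]

```text
clock: 8.55
tool_pos: [0.5307, 0.2185, 0.3237]
tcp_rot: [[-0.578, 0.816, -0.0], [0.816, 0.578, -0.0], [-0.0, -0.0, -1.0]]
wrist_force: [0.3, -0.6, 0.1]
opening: 0.0853
grip_force: 0.0
```

>>> step_arm:
  plan:
    - [[0,0,0],[0,0,0.9],1]
    - [[0,0,0],[0,0,0.9],1]
    - [[0,0,0],[0,0,0.9],1]
    - [[0,0,0],[0,0,0.9],1]
    - [[0,0,0],[0,0,0.9],1]
    - [[0,0,0],[0,0,0.9],1]
    - [[0,0,0],[0,0,0.9],1]
    - [[0,0,0],[0,0,0.9],1]
    - [[0,0,0],[0,0,0.9],1]

```text
clock: 9.45
tool_pos: [0.5301, 0.2194, 0.3237]
tcp_rot: [[-1.0, 0.009, -0.0], [0.009, 1.0, -0.0], [0.0, -0.0, -1.0]]
wrist_force: [-1.0, 0.3, 0.5]
opening: 0.0851
grip_force: 0.0
```

```bash
python3 - <<'E'
from h import *
np.set_printoptions(precision=4,suppress=True)
s=ctrl.observe(); print(s["tool_pos"],s["qpos"],s["tcp_rot"][:,1])
P=vision.camera_params("wrist"); im=shot("wrist","w3"); np.save("P3.npy",P,allow_pickle=True)
for n,z in(("v1_mid",.042),("tray_a_mid",.015),("mat_top",.003)):
    print(n,[(round(r["p"],2),np.round(r["uv"]),atz("wrist",r["uv"],z,P)[:2]) for r in finder.landmark_of(n,"wrist")])
for r in finder.trace("tray_a_mid","wrist"):
    ys=np.argwhere(r["pixels"])[:,::-1]; print(r["p"],r["uv"],len(ys))
    w=np.array([atz("wrist",u,.03,P)[:2] for u in ys],np.float32); print(cv2.minAreaRect(w))
E
```

```text
[0.5301 0.2194 0.3237] [ 14.5473  25.3341 -58.2668  90.0582  21.9417  76.9475  43.1905] [ 0.0094  1.     -0.0001]
v1_mid []
tray_a_mid [(0.79, array([286., 212.]), array([0.598, 0.215]))]
mat_top [(0.86, array([435., 137.]), array([0.505 , 0.4041]))]
0.77 [273.4, 214.6] 3125
((0.5928678512573242, 0.21637694537639618), (0.05675605684518814, 0.14734819531440735), 83.28199768066406)
0.31 [281.2, 333.2] 4537
((0.7760022878646851, 0.20632626116275787), (0.14973084628582, 0.09688358008861542), 13.416359901428223)
```

View pics/w3.png

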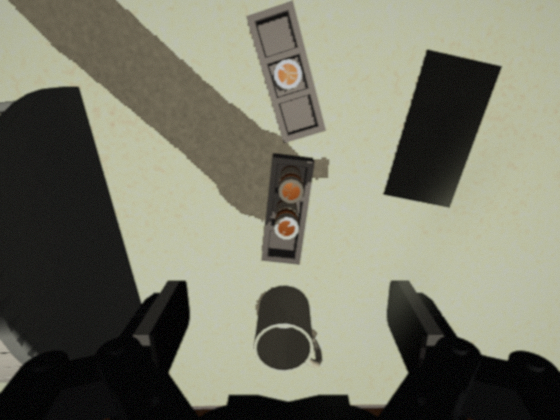

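Picture w3: tray B, with one vial in its middle pocket, has corners (247,16), (292,2), (325,130), (286,141) and its cap at (288,74). Tray A has corners (274,153), (313,157), (299,264), (263,261) and caps at (291,189) and (287,229). The mat has corners (429,50), (500,66), (450,207), (385,193). That makes three vials in all.

```bash
python3 - <<'E'
from h import *
np.set_printoptions(precision=4,suppress=True)
P=np.load("P3.npy",allow_pickle=True).item()
f=lambda u,z:atz("wrist",u,z,P)[:2]
for n,c in(("vB",(288,74)),("vA1",(291,189)),("vA2",(287,229))): print(n,f(c,.08))
for n,cs,z in(("B",[(247,16),(292,2),(325,130),(286,141)],.03),("A",[(274,153),(313,157),(299,264),(263,261)],.03),("mat",[(429,50),(500,66),(450,207),(385,193)],.003)):
    w=np.array([f(c,z) for c in cs]); e=(w[3]+w[2]-w[0]-w[1])/2; g=(w[1]+w[2]-w[0]-w[3])/2
    print(n,w.mean(0),"long",np.linalg.norm(e),np.degrees(np.arctan2(e[1],e[0])),"short",np.linalg.norm(g))
E
```

```text
vB [0.4319 0.2199]
vA1 [0.5492 0.2221]
vA2 [0.5963 0.2172]
B [0.4319 0.2203] long 0.13770893114768643 16.453866322506027 short 0.04855682785681622
A [0.5929 0.217 ] long 0.14514056239384449 -6.8545159096603 short 0.04774286660730213
mat [0.5006 0.4094] long 0.17762326011051274 -11.524043049087538 short 0.08952277180106505
```

>>> step_arm:
  plan:
    - [[0.13,-0.005,-0.1],[0,0,-0.107],1]
    - [[0.13,-0.005,-0.2],[0,0,-0.107],1]
    - [[0.13,-0.005,-0.3],[0,0,-0.107],1]
    - [[0.13,-0.005,-0.4],[0,0,-0.107],1]
    - [[0.13,-0.005,-0.5],[0,0,-0.107],1]
    - [[0.13,-0.005,-0.527],[0,0,-0.107],1]
    - [[0.13,-0.005,-0.527],[0,0,-0.107],1]
    - [[0.13,-0.005,-0.527],[0,0,-0.107],0]
    - [[0.13,-0.005,-0.527],[0,0,-0.107],0]
    - [[0.13,-0.005,-0.527],[0,0,-0.107],0]
    - [[0.13,-0.005,-0.527],[0,0,-0.107],0]
    - [[0.13,-0.005,-0.527],[0,0,-0.107],0]
  newtons: 25

```text
clock: 10.9
tool_pos: [0.5959, 0.2175, 0.0621]
tcp_rot: [[-0.993, 0.117, 0.003], [0.117, 0.993, 0.001], [-0.003, 0.001, -1.0]]
wrist_force: [-0.9, -1.3, 6.7]
opening: 0.0273
grip_force: 28.1
```

>>> step_arm:
  plan:
    - [[0,0,0],[0,0,0],0]
    - [[0,0,0],[0,0,0],0]
    - [[0,0,0.1],[0,0,0],0]
    - [[0,0,0.2],[0,0,0],0]
    - [[0,0,0.3],[0,0,0],0]
    - [[0,0,0.3],[0,0,0],0]

```text
clock: 11.5
tool_pos: [0.5975, 0.2198, 0.2183]
tcp_rot: [[-0.993, 0.117, 0.011], [0.117, 0.993, 0.004], [-0.01, 0.006, -1.0]]
wrist_force: [0.1, -0.3, -1.7]
opening: 0.0276
grip_force: 27.4
```

```bash
python3 - <<'E'
from h import *
np.set_printoptions(precision=4,suppress=True)
s=ctrl.observe(); print(s["tool_pos"],s["qpos"],s["tcp_rot"][:,1],s["opening"],s["grip_force"])
E
```

```text
[0.5975 0.2198 0.2183] [  9.6052  35.1135 -51.7455  89.8564  29.174   68.6632  35.6828] [0.1168 0.9931 0.0057] 0.027587138651235254 27.44129776954651
```

>>> step_arm:
  plan:
    - [[0,-0.05,0.164],[0,0,0.208],0]
    - [[-0.015,-0.1,0.164],[0,0,0.208],0]
    - [[-0.015,-0.2,0.164],[0,0,0.208],0]
    - [[-0.015,-0.3,0.164],[0,0,0.208],0]
    - [[-0.015,-0.4,0.164],[0,0,0.208],0]
    - [[-0.015,-0.5,0.164],[0,0,0.208],0]
    - [[-0.015,-0.6,0.164],[0,0,0.208],0]
    - [[-0.015,-0.7,0.164],[0,0,0.208],0]
    - [[-0.015,-0.8,0.164],[0,0,0.208],0]
    - [[-0.015,-0.86,0.164],[0,0,0.208],0]
    - [[-0.015,-0.86,0.164],[0,0,0.208],0]
    - [[-0.015,-0.86,0.164],[0,0,0.208],0]

```text
clock: 12.7
tool_pos: [0.587, -0.2133, 0.2919]
tcp_rot: [[-0.995, -0.099, -0.0], [-0.099, 0.995, 0.001], [0.0, 0.001, -1.0]]
wrist_force: [0.4, 0.5, 0.5]
opening: 0.0273
grip_force: 27.4
```

```bash
python3 - <<'E'
from h import *
np.set_printoptions(precision=4,suppress=True)
s=ctrl.observe(); print(s["tool_pos"],s["qpos"],s["tcp_rot"][:,1],s["opening"])
P=vision.camera_params("wrist"); im=shot("wrist","w4"); np.save("P4.npy",P,allow_pickle=True)
b=np.array([.6365,-.204]); R=np.array([[.9949,-.1008],[.1008,.9949]])
uv=np.array([proj("wrist",[*(b+R@[x,y]),.038],P) for x in(-.145,-.051) for y in(-.085,.085)]); print(uv)
u0=np.maximum(uv.min(0)-25,0).astype(int); u1=(uv.max(0)+25).astype(int)
c=cv2.resize(im[u0[1]:u1[1],u0[0]:u1[0]],None,fx=3,fy=3,interpolation=cv2.INTER_CUBIC)
print(u0,c.shape); cv2.imwrite("pics/w4c.png",cv2.convertScaleAbs(c[:,:,::-1],alpha=1.5,beta=20))
E
```

```text
[ 0.587  -0.2133  0.2919] [ 52.3343  31.8815 -56.0449  85.5821  26.7069  76.7981  89.8505] [-0.0988  0.9951  0.0007] 0.027267255902055827
[[208.5474  78.2642]
 [376.1112  77.9027]
 [215.0621 169.3581]
 [369.2309 169.06  ]]
[183  52] (426, 654, 3)
```

View pics/w4c.png

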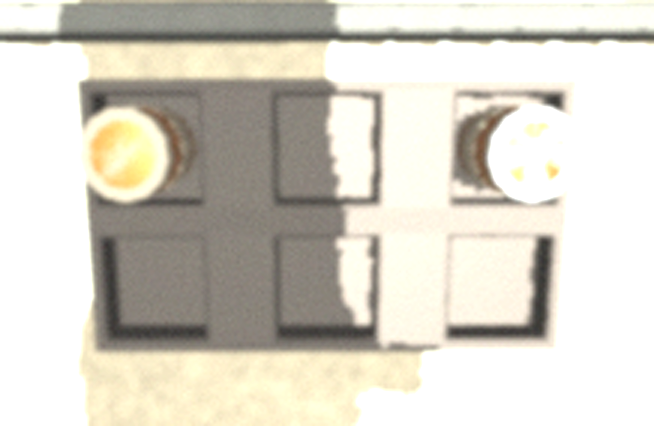

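Picture w4c: the rack corners at full-frame (210,79), (374,79), (215,168), (368,168) match the prediction within about 1 px, so the bin pose holds. I place the first vial in the rear pocket at y = -62 mm.

>>> step_arm:
  plan:
    - [[-0.036,-0.12,0],[0,0,0],0]
    - [[-0.036,-0.12,-0.08],[0,0,0],0]
    - [[-0.036,-0.12,-0.16],[0,0,0],0]
    - [[-0.036,-0.12,-0.24],[0,0,0],0]
    - [[-0.036,-0.12,-0.3],[0,0,0],0]
    - [[-0.036,-0.12,-0.3],[0,0,0],0]
    - [[-0.036,-0.12,-0.3],[0,0,0],0]

```text
clock: 13.45
tool_pos: [0.5702, -0.2711, 0.1432]
tcp_rot: [[-0.995, -0.103, 0.0], [-0.103, 0.995, 0.001], [-0.001, 0.001, -1.0]]
wrist_force: [0.5, 0.5, 0.0]
opening: 0.0274
grip_force: 27.4
```

>>> step_arm:
  plan:
    - [[-0.002,-0.004,-0.05],[0,0,0],0]
    - [[-0.002,-0.004,-0.09],[0,0,0],0]
    - [[-0.002,-0.004,-0.11],[0,0,0],0]
    - [[-0.002,-0.004,-0.13],[0,0,0],0]
    - [[-0.002,-0.004,-0.142],[0,0,0],0]
    - [[-0.002,-0.004,-0.142],[0,0,0],0]

```text
clock: 14.05
tool_pos: [0.5686, -0.2746, 0.0714]
tcp_rot: [[-0.995, -0.101, 0.0], [-0.101, 0.995, 0.0], [-0.0, 0.0, -1.0]]
wrist_force: [1.1, 0.2, 0.0]
opening: 0.0274
grip_force: 27.4
```

>>> step_arm:
  plan:
    - [[0,0,-0.002],[0,0,0],0.6]
    - [[0,0,-0.002],[0,0,0],0.6]
    - [[0,0,-0.002],[0,0,0],0.6]
    - [[0,0,0.08],[0,0,0],0.6]
    - [[0,0,0.18],[0,0,0],0.6]
    - [[0,0,0.28],[0,0,0],0.6]
    - [[0,0,0.36],[0,0,0],0.6]
    - [[0,0.1,0.36],[0,0,0],1]
    - [[0,0.2,0.36],[0,0,-0.212],1]
    - [[-0.04,0.3,0.36],[0,0,-0.212],1]
    - [[-0.04,0.4,0.36],[0,0,-0.212],1]
    - [[-0.04,0.5,0.36],[0,0,-0.212],1]

```text
clock: 15.25
tool_pos: [0.5478, -0.0268, 0.252]
tcp_rot: [[-0.993, 0.122, 0.001], [0.122, 0.993, -0.001], [-0.001, -0.001, -1.0]]
wrist_force: [1.0, -0.4, -0.2]
opening: 0.0851
grip_force: 0.0
```

>>> step_arm:
  plan:
    - [[0,0.1,0],[0,0,0],1]
    - [[0,0.2,0],[0,0,0],1]
    - [[0,0.3,0],[0,0,0],1]
    - [[0,0.4,0],[0,0,0],1]
    - [[0,0.48,0],[0,0,0],1]
    - [[0,0.49,0],[0,0,0],1]
    - [[0,0.49,0],[0,0,0],1]

```text
clock: 15.95
tool_pos: [0.5478, 0.2186, 0.2516]
tcp_rot: [[-0.993, 0.117, 0.0], [0.117, 0.993, 0.001], [-0.0, 0.001, -1.0]]
wrist_force: [-0.2, -1.1, -0.1]
opening: 0.0853
grip_force: 0.0
```

```bash
python3 - <<'E'
from h import *
np.set_printoptions(precision=4,suppress=True)
s=ctrl.observe(); print(s["tool_pos"],s["qpos"],s["tcp_rot"][:,1],s["opening"])
for c in("wrist",):
    P=vision.camera_params(c); im=shot(c,"w5"); np.save("P5.npy",P,allow_pickle=True)
    print([(round(r["p"],2),np.round(r["uv"]),atz(c,r["uv"],.015,P)[:2]) for r in finder.landmark_of("tray_a_mid",c)])
    print([(round(r["p"],2),np.round(r["uv"]),atz(c,r["uv"],.042,P)[:2]) for r in finder.landmark_of("v1_mid",c)])
    print("expect vA1 cap",proj(c,[.5492,.2221,.08],P),"vB",proj(c,[.4319,.22,.08],P),"A",proj(c,[.593,.217,.03],P))
E
```

```text
[0.5478 0.2186 0.2516] [ 12.4938  29.9588 -55.418   93.7413  25.9042  70.1332  34.9025] [0.1174 0.9931 0.0005] 0.08529688724763343
[(0.78, array([293., 216.]), array([0.5964, 0.218 ])), (0.31, array([275.,  53.]), array([0.4309, 0.2202]))]
[]
expect vA1 cap [292.3899 191.2946] vB [272.4966  46.4658] A [291.7208 218.3528]
```

View pics/w5.png

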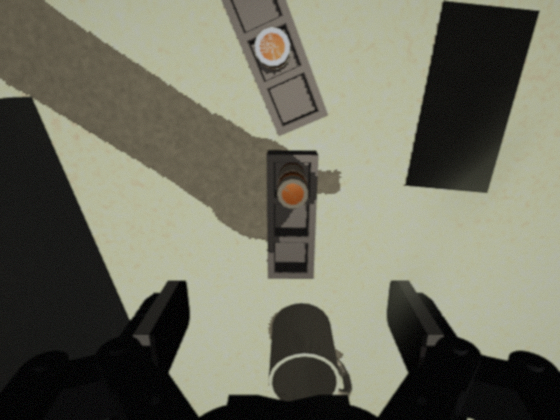

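Picture w5: the caps at (292,191) and (272,46) are where predicted, so nothing has moved. I pick the second vial.

>>> step_arm:
  plan:
    - [[0.003,0.007,-0.1],[0,0,0],1]
    - [[0.003,0.007,-0.2],[0,0,0],1]
    - [[0.003,0.007,-0.3],[0,0,0],1]
    - [[0.003,0.007,-0.38],[0,0,0],1]
    - [[0.003,0.007,-0.38],[0,0,0],1]
    - [[0.003,0.007,-0.38],[0,0,0],0]
    - [[0.003,0.007,-0.38],[0,0,0],0]
    - [[0.003,0.007,-0.38],[0,0,0],0]
    - [[0.003,0.007,-0.38],[0,0,0],0]
    - [[0.003,0.007,-0.38],[0,0,0],0]
    - [[0.003,0.007,-0.38],[0,0,0],0]
    - [[0.003,0.007,-0.38],[0,0,0],0]

```text
clock: 17.3
tool_pos: [0.5509, 0.2205, 0.0629]
tcp_rot: [[-0.993, 0.121, 0.003], [0.121, 0.993, 0.0], [-0.003, 0.001, -1.0]]
wrist_force: [0.3, -1.4, 7.6]
opening: 0.027
grip_force: 28.4
```

>>> step_arm:
  plan:
    - [[0,0,0.1],[0,0,0],0]
    - [[0,0,0.2],[0,0,0],0]
    - [[0,0,0.3],[0,0,0],0]
    - [[0,0,0.4],[0,0,0.212],0]
    - [[0,-0.1,0.46],[0,0,0.212],0]
    - [[0,-0.2,0.46],[0,0,0.212],0]
    - [[0,-0.3,0.46],[0,0,0.212],0]
    - [[0,-0.4,0.46],[0,0,0.212],0]
    - [[0.02,-0.5,0.46],[0,0,0.212],0]
    - [[0.02,-0.6,0.46],[0,0,0.212],0]
    - [[0.02,-0.7,0.46],[0,0,0.212],0]
    - [[0.028,-0.8,0.46],[0,0,0.212],0]

```text
clock: 18.5
tool_pos: [0.5628, -0.1737, 0.2919]
tcp_rot: [[-0.995, -0.101, 0.0], [-0.101, 0.995, -0.001], [-0.0, -0.001, -1.0]]
wrist_force: [1.1, 1.0, 0.5]
opening: 0.0271
grip_force: 27.6
```

>>> step_arm:
  plan:
    - [[0,-0.076,0],[0,0,0],0]
    - [[0,-0.076,-0.08],[0,0,0],0]
    - [[0,-0.076,-0.16],[0,0,0],0]
    - [[0,-0.076,-0.24],[0,0,0],0]
    - [[0,-0.076,-0.3],[0,0,0],0]
    - [[0,-0.076,-0.3],[0,0,0],0]
    - [[0,-0.076,-0.3],[0,0,0],0]

```text
clock: 19.2
tool_pos: [0.5637, -0.2093, 0.1421]
tcp_rot: [[-0.995, -0.101, 0.0], [-0.101, 0.995, 0.0], [-0.0, 0.0, -1.0]]
wrist_force: [-0.0, -0.7, 0.0]
opening: 0.0275
grip_force: 27.6
```

>>> step_arm:
  plan:
    - [[-0.002,-0.004,-0.05],[0,0,0],0]
    - [[-0.002,-0.004,-0.09],[0,0,0],0]
    - [[-0.002,-0.004,-0.11],[0,0,0],0]
    - [[-0.002,-0.004,-0.13],[0,0,0],0]
    - [[-0.002,-0.004,-0.14],[0,0,0],0]
    - [[-0.002,-0.004,-0.14],[0,0,0],0]

```text
clock: 19.8
tool_pos: [0.5626, -0.2116, 0.0715]
tcp_rot: [[-0.995, -0.101, 0.0], [-0.101, 0.995, -0.0], [-0.0, -0.0, -1.0]]
wrist_force: [0.4, -0.2, -0.0]
opening: 0.0274
grip_force: 27.6
```

>>> step_arm:
  plan:
    - [[0,0,-0.002],[0,0,0],0.5]
    - [[0,0,-0.002],[0,0,0],0.5]
    - [[0,0,-0.002],[0,0,0],0.5]
    - [[0,0,0.08],[0,0,0],0.5]
    - [[0,0,0.18],[0,0,0],0.5]
    - [[0,0,0.28],[0,0,0],0.5]
    - [[0,0,0.36],[0,0,0],0.5]
    - [[-0.04,0.09,0.36],[0,0,0],1]
    - [[-0.08,0.18,0.36],[0,0,0.178],1]
    - [[-0.12,0.27,0.36],[0,0,0.178],1]
    - [[-0.16,0.36,0.36],[0,0,0.178],1]
    - [[-0.2,0.45,0.36],[0,0,0.178],1]

```text
clock: 21.0
tool_pos: [0.4613, 0.015, 0.2516]
tcp_rot: [[-0.959, -0.283, 0.001], [-0.283, 0.959, -0.001], [-0.0, -0.001, -1.0]]
wrist_force: [0.1, 0.4, 0.5]
opening: 0.0853
grip_force: 0.0
```

>>> step_arm:
  plan:
    - [[-0.03,0.09,0],[0,0,0],1]
    - [[-0.06,0.18,0],[0,0,0],1]
    - [[-0.06,0.27,0],[0,0,0],1]
    - [[-0.06,0.36,0],[0,0,0],1]
    - [[-0.06,0.41,0],[0,0,0],1]
    - [[-0.06,0.41,0],[0,0,0],1]
    - [[-0.06,0.41,0],[0,0,0],1]

```text
clock: 21.7
tool_pos: [0.432, 0.2187, 0.2513]
tcp_rot: [[-0.958, -0.285, -0.0], [-0.285, 0.958, -0.0], [0.0, -0.0, -1.0]]
wrist_force: [-0.1, -0.4, -0.3]
opening: 0.0851
grip_force: 0.0
```

```bash
python3 - <<'E'
from h import *
np.set_printoptions(precision=4,suppress=True)
s=ctrl.observe(); print(s["tool_pos"],s["qpos"],s["tcp_rot"][:,1],s["opening"])
c="wrist"; P=vision.camera_params(c); im=shot(c,"w6"); np.save("P6.npy",P,allow_pickle=True)
print([(round(r["p"],2),np.round(r["uv"]),atz(c,r["uv"],.015,P)[:2]) for r in finder.landmark_of("tray_a_mid",c)])
print("expect vB",proj(c,[.4319,.22,.08],P),"A",proj(c,[.593,.217,.03],P))
E
```

```text
[0.432  0.2187 0.2513] [ 21.3724  21.9883 -67.0023 107.2323  22.261   65.5367  52.9059] [-0.2851  0.9585 -0.0003] 0.08512450458334173
[(0.83, array([245., 299.]), array([0.5945, 0.2125]))]
expect vB [290.0889 190.8403] A [247.542 306.512]
```

View pics/w6.png

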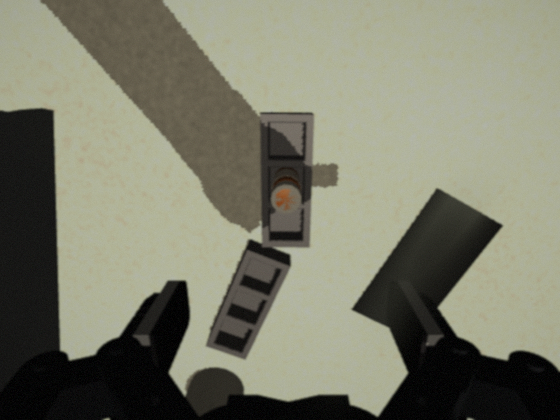

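Picture w6: the cap is at (286,199), a few pixels from the expected (290,191). Tray B's outline is (262,113), (313,113), (309,246), (263,244). I work out the new position from these.

```bash
python3 - <<'E'
from h import *
np.set_printoptions(precision=4,suppress=True)
P=np.load("P6.npy",allow_pickle=True).item()
f=lambda u,z:atz("wrist",u,z,P)[:2]
im=cv2.imread("pics/w6.png"); h=cv2.cvtColor(im,cv2.COLOR_BGR2HSV)
m=(h[:,:,0]<25)&(h[:,:,1]>90)&(h[:,:,2]>110); m[:, :250]=0;m[:,330:]=0;m[250:]=0; ys=np.argwhere(m); print(len(ys),ys.mean(0)[::-1] if len(ys) else 0)
print("vB",f((286,199),.08))
w=np.array([f(c,.03) for c in [(262,113),(313,113),(309,246),(263,244)]]); e=(w[3]+w[2]-w[0]-w[1])/2;print(w.mean(0),np.linalg.norm(e),np.degrees(np.arctan2(e[1],e[0])))
w=np.array([f(c,.03) for c in [(249,252),(289,265),(246,357),(208,345)]]); e=(w[3]+w[2]-w[0]-w[1])/2;print("A",w.mean(0),np.linalg.norm(e),np.degrees(np.arctan2(e[1],e[0])))
E
```

```text
255 [283.5882 198.3569]
vB [0.4401 0.2187]
[0.4387 0.2187] 0.13840208700807044 15.88039905415155
A [0.594  0.2167] 0.1363267438649919 -6.5127126776996676
```

>>> step_arm:
  plan:
    - [[0.015,0,-0.1],[0,0,0],1]
    - [[0.015,0,-0.2],[0,0,0],1]
    - [[0.015,0,-0.3],[0,0,0],1]
    - [[0.015,0,-0.38],[0,0,0],1]
    - [[0.015,0,-0.38],[0,0,0],1]
    - [[0.015,0,-0.38],[0,0,0],0]
    - [[0.015,0,-0.38],[0,0,0],0]
    - [[0.015,0,-0.38],[0,0,0],0]
    - [[0.015,0,-0.38],[0,0,0],0]
    - [[0.015,0,-0.38],[0,0,0],0]
    - [[0.015,0,-0.38],[0,0,0],0]
    - [[0.015,0,-0.38],[0,0,0],0]

```text
clock: 23.0
tool_pos: [0.441, 0.2185, 0.0628]
tcp_rot: [[-0.959, -0.283, 0.003], [-0.283, 0.959, -0.0], [-0.003, -0.001, -1.0]]
wrist_force: [-0.7, -0.7, 9.2]
opening: 0.0274
grip_force: 26.8
```

>>> step_arm:
  plan:
    - [[0,0,0.1],[0,0,0],0]
    - [[0,0,0.2],[0,0,0],0]
    - [[0,0,0.3],[0,0,0],0]
    - [[0,0,0.4],[0,0,-0.178],0]
    - [[0,-0.1,0.47],[0,0,-0.178],0]
    - [[0.03,-0.18,0.47],[0,0,-0.178],0]
    - [[0.06,-0.26,0.47],[0,0,-0.178],0]
    - [[0.1,-0.34,0.47],[0,0,-0.178],0]
    - [[0.14,-0.42,0.47],[0,0,-0.178],0]
    - [[0.17,-0.5,0.47],[0,0,-0.178],0]
    - [[0.2,-0.58,0.47],[0,0,-0.178],0]
    - [[0.234,-0.66,0.47],[0,0,-0.178],0]

```text
clock: 24.2
tool_pos: [0.557, -0.1134, 0.2969]
tcp_rot: [[-0.995, -0.1, 0.0], [-0.1, 0.995, -0.001], [-0.0, -0.001, -1.0]]
wrist_force: [1.2, 0.7, -0.3]
opening: 0.0269
grip_force: 26.1
```

>>> step_arm:
  plan:
    - [[0,-0.072,0],[0,0,0],0]
    - [[0,-0.072,-0.08],[0,0,0],0]
    - [[0,-0.072,-0.16],[0,0,0],0]
    - [[0,-0.072,-0.24],[0,0,0],0]
    - [[0,-0.072,-0.31],[0,0,0],0]
    - [[0,-0.072,-0.31],[0,0,0],0]
    - [[0,-0.072,-0.31],[0,0,0],0]

```text
clock: 24.9
tool_pos: [0.5571, -0.1473, 0.1423]
tcp_rot: [[-0.995, -0.101, 0.0], [-0.101, 0.995, 0.0], [-0.0, 0.0, -1.0]]
wrist_force: [0.5, -0.2, -0.6]
opening: 0.0274
grip_force: 26.0
```

>>> step_arm:
  plan:
    - [[-0.001,-0.005,-0.05],[0,0,0],0]
    - [[-0.001,-0.005,-0.09],[0,0,0],0]
    - [[-0.001,-0.005,-0.11],[0,0,0],0]
    - [[-0.001,-0.005,-0.13],[0,0,0],0]
    - [[-0.001,-0.005,-0.14],[0,0,0],0]
    - [[-0.001,-0.005,-0.14],[0,0,0],0]

```text
clock: 25.5
tool_pos: [0.5566, -0.1501, 0.0716]
tcp_rot: [[-0.995, -0.101, 0.0], [-0.101, 0.995, -0.0], [-0.0, -0.0, -1.0]]
wrist_force: [0.4, 0.2, -0.7]
opening: 0.0275
grip_force: 26.0
```

>>> step_arm:
  plan:
    - [[0,0,-0.002],[0,0,0],0.5]
    - [[0,0,-0.002],[0,0,0],0.5]
    - [[0,0,-0.002],[0,0,0],0.5]
    - [[0,0,0.08],[0,0,0],0.5]
    - [[0,0,0.18],[0,0,0],0.5]
    - [[0,0,0.28],[0,0,0],0.5]
    - [[0,0,0.38],[0,0,0],0.5]
    - [[0,0,0.44],[0,0,0],1]
    - [[0.06,-0.126,0.44],[0,0,0],1]
    - [[0.06,-0.126,0.44],[0,0,0],1]
    - [[0.06,-0.126,0.44],[0,0,0],1]

```text
clock: 26.6
tool_pos: [0.5867, -0.2171, 0.2909]
tcp_rot: [[-0.995, -0.095, 0.0], [-0.095, 0.995, -0.001], [0.0, -0.001, -1.0]]
wrist_force: [-0.6, 0.6, -0.1]
opening: 0.0851
grip_force: 0.0
```

```bash
python3 - <<'E'
from h import *
np.set_printoptions(precision=4,suppress=True)
s=ctrl.observe(); print(s["tool_pos"],s["clock"])
P=vision.camera_params("wrist"); shot("wrist","w7")
b=np.array([.6365,-.204]); R=np.array([[.9949,-.1008],[.1008,.9949]])
for x in(-.122,-.074):
  for y in(-.062,0,.062): print(x,y,"cap seated",proj("wrist",[*(b+R@[x,y]),.088],P))
print([(round(r["p"],2),np.round(r["uv"]),R.T@(atz("wrist",r["uv"],.05,P)[:2]-b)) for r in finder.landmark_of("w1_mid","wrist")])
E
```

```text
[ 0.5867 -0.2171  0.2909] 26.6
-0.122 -0.062 cap seated [228.2009 104.8657]
-0.122 0 cap seated [297.1406 104.4794]
-0.122 0.062 cap seated [366.1701 104.0926]
-0.074 -0.062 cap seated [231.3251 157.9169]
-0.074 0 cap seated [296.9764 157.5819]
-0.074 0.062 cap seated [362.709  157.2465]
[(0.72, array([356., 100.]), array([-0.1244,  0.0599]))]
```

View pics/w7.png

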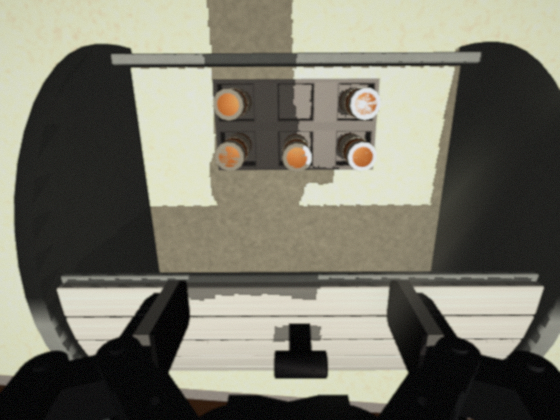

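Picture w7: all five vials stand in the rack, with caps at (229,104), (364,103), (231,156), (297,156) and (361,155), all at the seated positions. Now the trays.

>>> step_arm:
  plan:
    - [[0,0.1,0],[0,0,-0.202],1]
    - [[-0.09,0.2,0],[0,0,-0.202],1]
    - [[-0.09,0.3,0],[0,0,-0.202],1]
    - [[-0.09,0.4,0],[0,0,-0.202],1]
    - [[-0.09,0.5,0],[0,0,-0.202],1]
    - [[-0.09,0.6,0],[0,0,-0.202],1]
    - [[-0.09,0.7,0],[0,0,-0.202],1]
    - [[-0.09,0.8,0],[0,0,-0.202],1]
    - [[-0.09,0.87,0],[0,0,-0.202],1]
    - [[-0.09,0.87,0],[0,0,-0.202],1]
    - [[-0.09,0.87,0],[0,0,-0.202],1]

```text
clock: 27.8
tool_pos: [0.5395, 0.2246, 0.2914]
tcp_rot: [[-0.995, 0.105, -0.0], [0.105, 0.995, 0.0], [0.0, 0.0, -1.0]]
wrist_force: [0.1, -0.0, -0.3]
opening: 0.0855
grip_force: 0.0
```

```bash
python3 - <<'E'
from h import *
np.set_printoptions(precision=4,suppress=True)
s=ctrl.observe(); print(s["tool_pos"],s["qpos"],s["tcp_rot"][:,1])
c="wrist"; P=vision.camera_params(c); im=shot(c,"w8"); np.save("P8.npy",P,allow_pickle=True)
print([(round(r["p"],2),np.round(r["uv"]),atz(c,r["uv"],.015,P)[:2]) for r in finder.landmark_of("tray_a_mid",c)])
print("expect",proj(c,[.439,.2187,.03],P),"A",proj(c,[.594,.217,.03],P))
E
```

```text
[0.5395 0.2246 0.2914] [ 13.2237  27.8979 -57.4834  91.3617  24.1861  74.1948  36.0386] [0.1047 0.9945 0.0002]
[(0.7, array([286., 210.]), array([0.594 , 0.2155])), (0.7, array([294., 314.]), array([0.7431, 0.2104]))]
expect [272.3988  73.6293] A [286.6758 214.5389]
```

View pics/w8.png

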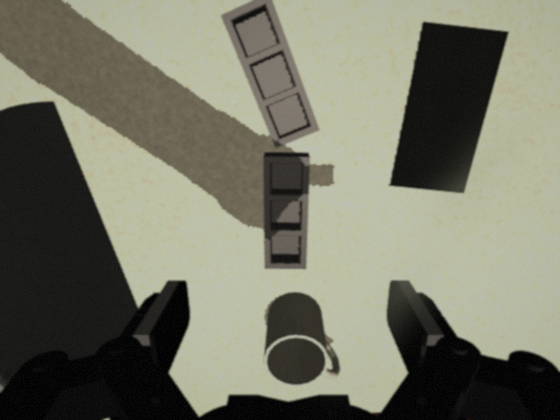

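Picture w8: tray A's middle pocket is at (286,211), tray B's at (271,72) and the mat's middle at (447,107). All agree with the earlier fits, and both trays are empty. I grasp tray A.

>>> step_arm:
  plan:
    - [[0.107,-0.016,-0.1],[0,0,0],1]
    - [[0.107,-0.016,-0.2],[0,0,0],1]
    - [[0.107,-0.016,-0.3],[0,0,0],1]
    - [[0.107,-0.016,-0.4],[0,0,0],1]
    - [[0.107,-0.016,-0.48],[0,0,0],1]
    - [[0.107,-0.016,-0.543],[0,0,0],1]
    - [[0.107,-0.016,-0.543],[0,0,0],1]
    - [[0.107,-0.016,-0.543],[0,0,0],0]
    - [[0.107,-0.016,-0.543],[0,0,0],0]
    - [[0.107,-0.016,-0.543],[0,0,0],0]
    - [[0.107,-0.016,-0.543],[0,0,0],0]
    - [[0.107,-0.016,-0.543],[0,0,0],0]
  newtons: 40

```text
clock: 29.1
tool_pos: [0.5967, 0.2144, 0.023]
tcp_rot: [[-0.994, 0.111, 0.005], [0.111, 0.994, 0.001], [-0.004, 0.002, -1.0]]
wrist_force: [-0.8, -1.5, 8.0]
opening: 0.0513
grip_force: 43.7
```

>>> step_arm:
  plan:
    - [[0,0,0],[0,0,0],0]
    - [[0,0,0],[0,0,0],0]
    - [[0,0,0.05],[0,0,0],0]
    - [[0,0,0.1],[0,0,0],0]
    - [[0,0,0.16],[0,0,0],0]
    - [[0,0,0.16],[0,0,0],0]

```text
clock: 29.7
tool_pos: [0.5972, 0.2154, 0.1054]
tcp_rot: [[-0.994, 0.111, 0.008], [0.111, 0.994, 0.003], [-0.007, 0.004, -1.0]]
wrist_force: [0.0, 0.8, -1.5]
opening: 0.0513
grip_force: 42.8
```

>>> step_arm:
  plan:
    - [[-0.04,0.08,0],[0,0,-0.093],0]
    - [[-0.08,0.16,0],[0,0,-0.093],0]
    - [[-0.12,0.24,0],[0,0,-0.093],0]
    - [[-0.16,0.32,0],[0,0,-0.093],0]
    - [[-0.187,0.387,0],[0,0,-0.093],0]
    - [[-0.187,0.387,-0.06],[0,0,-0.093],0]
    - [[-0.187,0.387,-0.09],[0,0,-0.093],0]
    - [[-0.187,0.387,-0.09],[0,0,-0.093],0]
    - [[-0.187,0.387,-0.09],[0,0,-0.093],0]

```text
clock: 30.6
tool_pos: [0.5022, 0.406, 0.0547]
tcp_rot: [[-0.978, 0.209, -0.0], [0.209, 0.978, -0.001], [0.0, -0.001, -1.0]]
wrist_force: [-0.2, -0.5, -1.1]
opening: 0.0512
grip_force: 42.7
```

```bash
python3 - <<'E'
from h import *
np.set_printoptions(precision=4,suppress=True)
s=ctrl.observe(); print(s["tool_pos"],s["qpos"],s["tcp_rot"][:,1])
E
```

```text
[0.5022 0.406  0.0547] [-13.6625  45.8737 -45.0519  95.3344  38.1819  55.3353   5.2732] [ 0.2086  0.978  -0.0011]
```

>>> step_arm:
  plan:
    - [[0.002,0.006,-0.03],[0,0,0],0]
    - [[0.002,0.006,-0.05],[0,0,0],0]
    - [[0.002,0.006,-0.058],[0,0,0],0]
    - [[0.002,0.006,-0.058],[0,0,0],0]
    - [[0.002,0.006,-0.058],[0,0,0],1]
    - [[0.002,0.006,-0.058],[0,0,0],1]
    - [[0.002,0.006,-0.058],[0,0,0],1]
    - [[0.002,0.006,-0.058],[0,0,0],1]
    - [[0.002,0.006,0.03],[0,0,0],1]
    - [[0.002,0.006,0.13],[0,0,0],1]
    - [[0.002,0.006,0.23],[0,0,0],1]
    - [[0.002,0.006,0.33],[0,0,0],1]

```text
clock: 31.8
tool_pos: [0.502, 0.4103, 0.2218]
tcp_rot: [[-0.978, 0.206, -0.0], [0.206, 0.978, 0.0], [0.0, 0.0, -1.0]]
wrist_force: [1.8, 1.3, 0.1]
opening: 0.0856
grip_force: 0.0
```

>>> step_arm:
  plan:
    - [[-0.126,-0.383,0.07],[0,0,0.465],1]
    - [[-0.126,-0.383,0.07],[0,0,0.465],1]
    - [[-0.126,-0.383,0.07],[0,0,0.465],1]
    - [[-0.126,-0.383,0.07],[0,0,0.465],1]
    - [[-0.126,-0.383,0.07],[0,0,0.465],1]
    - [[-0.126,-0.383,0.07],[0,0,0.465],1]
    - [[-0.126,-0.383,0.07],[0,0,0.465],1]
    - [[-0.126,-0.383,0.07],[0,0,0.465],1]

```text
clock: 32.6
tool_pos: [0.4392, 0.2208, 0.2549]
tcp_rot: [[-0.961, -0.278, -0.0], [-0.278, 0.961, 0.001], [-0.0, 0.001, -1.0]]
wrist_force: [0.7, 0.2, 0.2]
opening: 0.0856
grip_force: 0.0
```

```bash
python3 - <<'E'
from h import *
np.set_printoptions(precision=4,suppress=True)
s=ctrl.observe(); print(s["tool_pos"],s["qpos"],s["tcp_rot"][:,1])
c="wrist"; P=vision.camera_params(c); im=shot(c,"w9"); np.save("P9.npy",P,allow_pickle=True)
print([(round(r["p"],2),np.round(r["uv"]),atz(c,r["uv"],.015,P)[:2]) for r in finder.landmark_of("tray_a_mid",c)])
print("expect B",proj(c,[.439,.2187,.03],P),"A",proj(c,[.5,.409,.033],P))
E
```

```text
[0.4392 0.2208 0.2549] [ 21.2516  22.8344 -67.2934 106.0901  22.9374  66.403   52.1911] [-0.2776  0.9607  0.0012]
[(0.72, array([429., 270.]), array([0.5052, 0.4117]))]
expect B [286.3491 175.4785] A [434.471  273.2747]
```

View pics/w9.png

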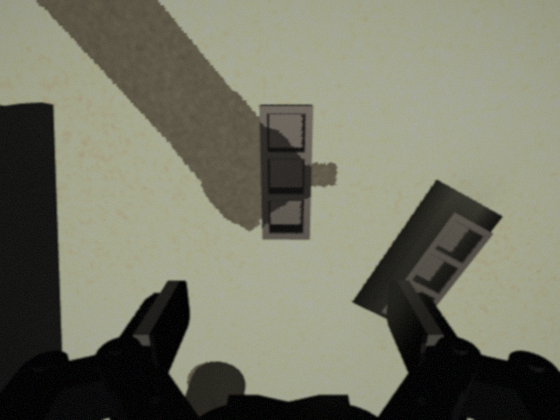

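Picture w9: tray B is centred at (286,172). Tray A is on the mat with its middle pocket at (437,276), and the mat corners are (436,181), (501,217), (354,301).

```bash
python3 - <<'E'
from h import *
np.set_printoptions(precision=4,suppress=True)
P=np.load("P9.npy",allow_pickle=True).item()
f=lambda u,z:atz("wrist",u,z,P)[:2]
print("mat",f((427.5,259),.003),"A mid",f((437,276),.033),f((460,242),.033), "A corners",f((455,213),.033),f((492,232),.033))
w=np.array([f(c,.03) for c in [(261,105),(312,105),(310,239),(262,239)]]); e=(w[3]+w[2]-w[0]-w[1])/2;print("B",w.mean(0),np.linalg.norm(e),np.degrees(np.arctan2(e[1],e[0])))
P=np.load("P8.npy",allow_pickle=True).item()
w=np.array([atz("wrist",c,.003,P)[:2] for c in [(425,22),(507,32),(465,192),(391,183)]]);print("mat8",w.mean(0)); 
E
```

```text
mat [0.4967 0.4114] A mid [0.5024 0.4131] [0.457  0.4199] A corners [0.4279 0.4004] [0.4367 0.4479]
B [0.4399 0.2188] 0.14005556835475894 15.819412641888682
mat8 [0.5002 0.4096]
```

>>> step_arm:
  plan:
    - [[0.001,-0.004,-0.1],[0,0,0],1]
    - [[0.001,-0.004,-0.2],[0,0,0],1]
    - [[0.001,-0.004,-0.3],[0,0,0],1]
    - [[0.001,-0.004,-0.4],[0,0,0],1]
    - [[0.001,-0.004,-0.47],[0,0,0],1]
    - [[0.001,-0.004,-0.47],[0,0,0],1]
    - [[0.001,-0.004,-0.47],[0,0,0],0]
    - [[0.001,-0.004,-0.47],[0,0,0],0]
    - [[0.001,-0.004,-0.47],[0,0,0],0]
    - [[0.001,-0.004,-0.47],[0,0,0],0]
    - [[0.001,-0.004,-0.47],[0,0,0],0]
    - [[0.001,-0.004,-0.47],[0,0,0],0]

```text
clock: 33.9
tool_pos: [0.4411, 0.218, 0.0219]
tcp_rot: [[-0.961, -0.275, 0.004], [-0.275, 0.961, 0.002], [-0.004, 0.001, -1.0]]
wrist_force: [-1.8, 1.1, 7.1]
opening: 0.0508
grip_force: 42.8
```

>>> step_arm:
  plan:
    - [[0,0,0],[0,0,0],0]
    - [[0,0,0.05],[0,0,0],0]
    - [[0,0,0.1],[0,0,0],0]
    - [[0,0,0.2],[0,0,0],0]
    - [[0,0,0.24],[0,0,0],0]
    - [[0,0,0.24],[0,0,0],0]

```text
clock: 34.5
tool_pos: [0.4417, 0.2176, 0.1436]
tcp_rot: [[-0.962, -0.274, 0.007], [-0.274, 0.962, 0.002], [-0.007, -0.0, -1.0]]
wrist_force: [-0.1, 0.1, -1.3]
opening: 0.0514
grip_force: 42.8
```

>>> step_arm:
  plan:
    - [[0.03,0.09,0],[0,0,-0.463],0]
    - [[0.06,0.18,0],[0,0,-0.463],0]
    - [[0.09,0.27,0],[0,0,-0.463],0]
    - [[0.122,0.36,0],[0,0,-0.463],0]
    - [[0.122,0.388,0],[0,0,-0.463],0]
    - [[0.122,0.388,0],[0,0,-0.463],0]
    - [[0.122,0.388,-0.06],[0,0,-0.463],0]
    - [[0.122,0.388,-0.12],[0,0,-0.463],0]
    - [[0.122,0.388,-0.12],[0,0,-0.463],0]
    - [[0.122,0.388,-0.12],[0,0,-0.463],0]

```text
clock: 35.5
tool_pos: [0.5009, 0.4093, 0.0798]
tcp_rot: [[-0.979, 0.205, -0.001], [0.205, 0.979, -0.001], [0.001, -0.002, -1.0]]
wrist_force: [1.4, 0.2, -0.3]
opening: 0.0512
grip_force: 42.7
```

>>> step_arm:
  plan:
    - [[0.003,0.003,-0.02],[0,0,0],0]
    - [[0.003,0.003,-0.04],[0,0,0],0]
    - [[0.003,0.003,-0.048],[0,0,0],0]
    - [[0.003,0.003,-0.048],[0,0,0],0]
    - [[0.003,0.003,-0.048],[0,0,0],1]
    - [[0.003,0.003,-0.048],[0,0,0],1]
    - [[0.003,0.003,-0.048],[0,0,0],1]
    - [[0.003,0.003,-0.048],[0,0,0],1]
    - [[0.003,0.003,0.05],[0,0,0],1]
    - [[0.003,0.003,0.15],[0,0,0],1]
    - [[0.003,0.003,0.25],[0,0,0],1]
    - [[0.003,0.003,0.33],[0,0,0],1]

```text
clock: 36.7
tool_pos: [0.5023, 0.4129, 0.2481]
tcp_rot: [[-0.979, 0.204, 0.002], [0.204, 0.979, 0.002], [-0.001, 0.002, -1.0]]
wrist_force: [0.8, 0.8, -0.1]
opening: 0.0852
grip_force: 0.0
```

>>> step_arm:
  plan:
    - [[0.06,-0.1,0.1],[0,0,0.1],1]
    - [[0.1,-0.2,0.1],[0,0,0.2],1]
    - [[0.1,-0.2,0.1],[0,0,0.2],1]
    - [[0.1,-0.2,0.1],[0,0,0.2],1]
    - [[0.1,-0.2,0.1],[0,0,0.2],1]

```text
clock: 37.2
tool_pos: [0.5525, 0.3119, 0.2949]
tcp_rot: [[-1.0, -0.002, 0.0], [-0.002, 1.0, 0.0], [-0.0, 0.0, -1.0]]
wrist_force: [-0.0, 0.1, -0.5]
opening: 0.0855
grip_force: 0.0
```

```bash
python3 - <<'E'
from h import *
np.set_printoptions(precision=4,suppress=True)
s=ctrl.observe(); print(s["tool_pos"],s["qpos"],s["tcp_rot"][:,1])
c="wrist"; P=vision.camera_params(c); im=shot(c,"w10"); np.save("P10.npy",P,allow_pickle=True)
print("expect top",proj(c,[.501,.411,.063],P),"low",proj(c,[.501,.411,.033],P))
E
```

```text
[0.5525 0.3119 0.2949] [  1.4319  32.1741 -54.3952  83.957   26.3309  77.3233  35.5658] [-0.0017  1.      0.0003]
expect top [387.9149 124.0472] low [380.4017 121.4114]
```

View pics/w10.png

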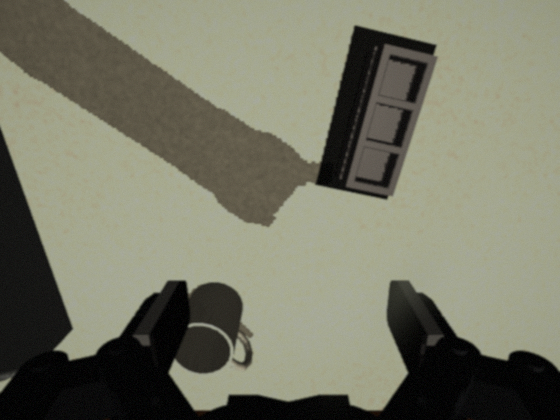

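Picture w10: the two trays are stacked squarely. The upper tray is centred at (391,120), the lower tray shows as an even band beside it, and both are within the mat (corners (355,26), (436,45), (387,198), (316,184)). Next is the cover handle.

>>> step_arm:
  plan:
    - [[0,-0.05,0.08],[0,0,0.095],1]
    - [[0,-0.15,0.1],[0,0,0.095],1]
    - [[0,-0.25,0.1],[0,0,0.095],1]
    - [[0,-0.35,0.1],[0,0,0.095],1]
    - [[0,-0.45,0.1],[0,0,0.095],1]
    - [[0.04,-0.54,0.1],[0,0,0.095],1]
    - [[0.08,-0.63,0.1],[0,0,0.095],1]
    - [[0.12,-0.72,0.1],[0,0,0.095],1]
    - [[0.16,-0.81,0.1],[0,0,0.095],1]
    - [[0.195,-0.9,0.1],[0,0,0.095],1]
    - [[0.195,-0.98,0.1],[0,0,0.095],1]
    - [[0.195,-0.98,0.1],[0,0,0.095],1]

```text
clock: 38.45
tool_pos: [0.6501, -0.1836, 0.3427]
tcp_rot: [[-0.995, -0.096, -0.002], [-0.096, 0.995, -0.001], [0.002, -0.001, -1.0]]
wrist_force: [-0.7, -0.1, -1.3]
opening: 0.0857
grip_force: 0.0
```

>>> step_arm:
  plan:
    - [[0,-0.03,0],[0,0,0],1]
    - [[0,-0.03,0],[0,0,0],1]
    - [[0,-0.03,0],[0,0,0],1]

```text
clock: 38.75
tool_pos: [0.65, -0.191, 0.3449]
tcp_rot: [[-0.995, -0.105, 0.0], [-0.105, 0.995, 0.0], [-0.0, 0.0, -1.0]]
wrist_force: [-0.2, 0.6, 0.2]
opening: 0.0856
grip_force: 0.0
```

```bash
python3 - <<'E'
from h import *
np.set_printoptions(precision=4,suppress=True)
s=ctrl.observe(); print(s["tool_pos"],s["qpos"],s["tcp_rot"][:,1])
c="wrist"; P=vision.camera_params(c); im=shot(c,"w11"); np.save("P11.npy",P,allow_pickle=True)
print([(round(r["p"],2),np.round(r["uv"],1),atz(c,r["uv"],.2254,P)[:2]) for r in finder.landmark_of("cover_handle",c)])
b=np.array([.6365,-.204]); R=np.array([[.9949,-.1008],[.1008,.9949]])
for q in(1.3,1.35,1.4): t=.384+q; print(q,proj(c,[*(b+R@[-.2*np.cos(t),0]),.03+.2*np.sin(t)],P))
E
```

```text
[ 0.65   -0.191   0.3449] [ 43.1419  34.5465 -53.1117  72.7551  27.0414  85.3491  89.1151] [-0.1045  0.9945  0.0005]
[(0.78, array([276.1, 246.9]), array([ 0.6812, -0.1974]))]
1.3 [272.9018 220.9912]
1.35 [273.1135 232.6525]
1.4 [273.3426 243.5505]
```

View pics/w11.png

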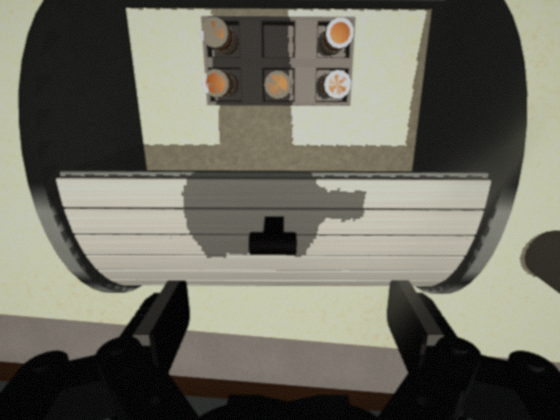

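Picture w11: all five vials are in the rack and the handle bar is at (273,243), matching q = 1.40. I pinch it.

>>> step_arm:
  plan:
    - [[0.058,-0.018,-0.05],[0,0,0],1]
    - [[0.058,-0.018,-0.13],[0,0,0],1]
    - [[0.058,-0.018,-0.2],[0,0,0],1]
    - [[0.058,-0.018,-0.24],[0,0,0],1]
    - [[0.058,-0.018,-0.24],[0,0,0],1]
    - [[0.058,-0.018,-0.24],[0,0,0],0]
    - [[0.058,-0.018,-0.24],[0,0,0],0]
    - [[0.058,-0.018,-0.24],[0,0,0],0]
    - [[0.058,-0.018,-0.24],[0,0,0],0]
    - [[0.058,-0.018,-0.24],[0,0,0],0]
    - [[0.058,-0.018,-0.24],[0,0,0],0]
    - [[0.058,-0.018,-0.24],[0,0,0],0]
  newtons: 40

```text
clock: 40.05
tool_pos: [0.6794, -0.1998, 0.227]
tcp_rot: [[-0.995, -0.104, 0.002], [-0.104, 0.995, 0.001], [-0.002, 0.001, -1.0]]
wrist_force: [-2.8, 2.2, 5.9]
opening: 0.0351
grip_force: 42.0
```

```bash
python3 - <<'E'
import numpy as np
t0=1.784
for i in range(1,13):
    q=1.4-1.4*i/12; t=.384+q; dx=-.2*np.cos(t)+.2*np.cos(t0); dz=.2*np.sin(t)-.2*np.sin(t0)
    print([round(float(v)/.5,3) for v in(dx*.9949,dx*.1008,dz)],end=", ")
E
```

```text
[-0.046, -0.005, 0.007], [-0.092, -0.009, 0.009], [-0.138, -0.014, 0.005], [-0.184, -0.019, -0.004], [-0.228, -0.023, -0.018], [-0.27, -0.027, -0.037], [-0.31, -0.031, -0.062], [-0.347, -0.035, -0.09], [-0.38, -0.038, -0.123], [-0.409, -0.041, -0.159], [-0.433, -0.044, -0.199], [-0.453, -0.046, -0.241],
```

>>> step_arm:
  plan:
    - [[-0.023,-0.002,0.004],[0,0,0],0]
    - [[-0.058,-0.006,0.008],[0,0,0],0]
    - [[-0.1,-0.01,0.009],[0,0,0],0]
    - [[-0.138,-0.014,0.005],[0,0,0],0]
    - [[-0.184,-0.019,-0.004],[0,0,0],0]
    - [[-0.228,-0.023,-0.018],[0,0,0],0]
    - [[-0.27,-0.027,-0.037],[0,0,0],0]
    - [[-0.31,-0.031,-0.062],[0,0,0],0]
    - [[-0.347,-0.035,-0.09],[0,0,0],0]
    - [[-0.38,-0.038,-0.123],[0,0,0],0]
    - [[-0.409,-0.041,-0.159],[0,0,0],0]
    - [[-0.409,-0.041,-0.159],[0,0,0],0]

```text
clock: 41.25
tool_pos: [0.4724, -0.2208, 0.1445]
tcp_rot: [[-0.995, -0.103, -0.002], [-0.103, 0.995, 0.001], [0.002, 0.002, -1.0]]
wrist_force: [-3.1, 5.8, -0.4]
opening: 0.0356
grip_force: 49.6
```

>>> step_arm:
  plan:
    - [[-0.013,-0.001,-0.02],[0,0,0],0]
    - [[-0.024,-0.002,-0.04],[0,0,0],0]
    - [[-0.033,-0.003,-0.06],[0,0,0],0]
    - [[-0.041,-0.004,-0.08],[0,0,0],0]
    - [[-0.044,-0.005,-0.088],[0,0,0],0]
    - [[-0.044,-0.005,-0.092],[0,0,0],0]
    - [[-0.044,-0.005,-0.092],[0,0,0],0]

```text
clock: 41.95
tool_pos: [0.4497, -0.223, 0.099]
tcp_rot: [[-0.995, -0.103, -0.006], [-0.103, 0.995, 0.001], [0.005, 0.002, -1.0]]
wrist_force: [-10.3, 6.7, 2.9]
opening: 0.0353
grip_force: 53.4
```

>>> step_arm:
  plan:
    - [[0,0,0],[0,0,0],1]
    - [[0,0,0],[0,0,0],1]
    - [[0,0,0],[0,0,0],1]
    - [[0,0,0],[0,0,0],1]
    - [[-0.02,0,0.08],[0,0,0],1]
    - [[-0.04,0,0.18],[0,0,0],1]
    - [[-0.04,0,0.28],[0,0,0],1]
    - [[-0.04,0,0.36],[0,0,0],1]
    - [[-0.04,0,0.36],[0,0,0],1]
    - [[-0.04,0,0.36],[0,0,0],1]

```text
clock: 42.95
tool_pos: [0.4326, -0.2251, 0.2802]
tcp_rot: [[-0.995, -0.102, 0.001], [-0.102, 0.995, -0.002], [-0.001, -0.002, -1.0]]
wrist_force: [0.3, 0.2, -0.4]
opening: 0.0855
grip_force: 0.0
```

```bash
python3 - <<'E'
from h import *
np.set_printoptions(precision=4,suppress=True)
s=ctrl.observe(); print(s["clock"],s["tool_pos"],s["opening"],s["wrist_force"])
b=np.array([.6365,-.204]); R=np.array([[.9949,-.1008],[.1008,.9949]])
for c in("wrist","top","scene"):
    P=vision.camera_params(c); im=shot(c,"f_"+c)
    print(c,[(round(r["p"],2),np.round(r["uv"],1)) for r in finder.landmark_of("cover_handle",c)],[(round(r["p"],2),np.round(atz(c,r["uv"],.03,P)[:2],3)) for r in finder.landmark_of("tray_a_mid",c)])
    for q in(0,.05,.1): t=.384+q; print(q,proj(c,[*(b+R@[-.2*np.cos(t),0]),.03+.2*np.sin(t)],P))
a=cv2.imread("pics/f_wrist.png"); d=cv2.imread("pics/f_top.png")[130:290,120:440]; d=cv2.resize(d,(560,280)); cv2.imwrite("pics/f.png",np.vstack([a[:310],d]))
E
```

```text
42.95 [ 0.4326 -0.2251  0.2802] 0.08553097768761189 [ 0.2966  0.1923 -0.4255]
wrist [] []
0 [289.3732 209.7033]
0.05 [289.3722 217.3122]
0.1 [289.3697 225.6867]
top [(0.65, array([345.1, 246.6]))] [(0.42, array([0.495, 0.413]))]
0 [345.5424 247.5929]
0.05 [345.9099 245.9644]
0.1 [346.2634 244.1781]
scene [(0.67, array([229.4,  92.5])), (0.58, array([266.9, 292.1]))] [(0.55, array([0.506, 0.402]))]
0 [268.9471 289.1042]
0.05 [270.4516 287.51  ]
0.1 [272.1722 285.8348]
```

View pics/f.png

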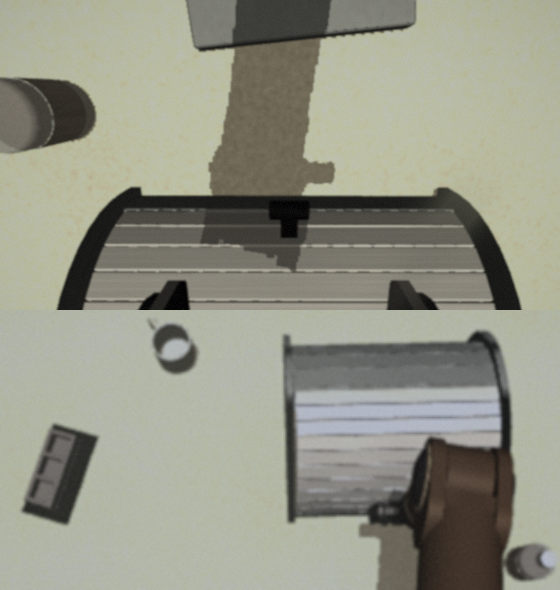

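The last picture shows the handle bar at (289,211), against a predicted (289,210) for shut. The stack is on the mat, the mug and gel bottle are where they were, and the arm is clear of everything.

```bash
python3 -c "
from h import *
print(ticket.close_job())"
```

```text
the job is handed in; nothing more can be done
None
```

The job is handed in, with no verdict returned: by the last pictures, all three tray vials joined the two already in the rack, the emptied trays are stacked squarely on the mat, the cover is rolled gently shut, and the mug and gel bottle were not touched.

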